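# Find the transformer in the lidded tubs and weigh it

### The arm

A 6-joint arm with a two-finger parallel gripper is mounted at the origin on the work surface. World frame = base frame: x ahead of the robot, y to its left, z up, the work surface at z = 0. Lengths are in mm, angles in rad, forces in N, time in s.
With the tool pointing down it reaches from about 250 to 800 mm from the base axis. Payload 3.9 kg.
Tool frame: the origin (TCP) lies midway between the tips of the shut fingers; the grasp point (between the pads) lies 19 mm behind it; x points along the fingers, y is the direction in which the jaws open and shut, and the axes are right-handed (so a half turn about x gives the same grasp; the last joint's range is limited). The gripper opens to 85 mm and grips with 20 to 120 N. Pads are 22 mm wide; open, the fingers measure 114 mm over their backs; the gripper's body (76 mm by 85 mm) begins 54 mm behind the grasp point. The pads swing forward as they close: fully open they stand 13 mm farther back than shut.
Start: joints at [-1.162, 0.26, -0.138, 1.173, 0, 1.571], TCP at [208.686, -481.731, 231.304] pointing down, gripper open.
Joint ranges: [-2.78, 2.78], [-0.83, 1.72], [-1.28, 1.37], [-1.9, 2.12], [-1.57, 1.48], [-3.14, 3.14]. Speed limits (rad/s): [2.57, 2.57, 3.14, 3.14, 3.14, 3.14].

### API

Orientations are given as a rotation vector (axis times angle).
In Python, from rig import telemetry, camera, job gives the robot as it stands.
- The arm moves only by the tool step_arm, never from a script. Its argument "rows" is a list of rows, each a list of 7 numbers: the shift along the tool's x, y, z in cm, then the turn, a rotation vector about the tool's x, y, z in rad, then the opening, from 0 (shut) to 1 (fully open). A call has 1 to 12 rows; each row shifts and turns the commanded pose from where the row before left it, along the tool's axes as they then stand; what a row does not reach is not made up. A row lasts 1/8 s, in which the tool goes at most 62.5 mm and 10.7 degrees, less where a joint would pass 70% of its speed; a pose out of reach is approached as far as the arm can. A call with a gripper value outside its range is refused whole. The fingers move at their own pace and stop on an object; the grip force is fixed at half the most. Time passes only in rows, so rows that do not move let the fingers close. It gives the time, the measured TCP pose, the force and the opening at its end, in the units of the state.
- telemetry.sense(): the state, without advancing time (a new reading comes with each control period).
- camera(name): name is "side" or "top"; returns a dict with "frame" (480x640x3 uint8, red, green, blue), "intrinsics" (3x3 intrinsics, pixels), "k1" (the pictures are not rectified: a ray, as slopes to the right and down, at radius r is drawn at 1 + k1 r^2 times it, then the intrinsics apply), "position" and "attitude" of the camera in the world. Camera axes: x right, y down, z forward; pixel columns grow to the right and rows downward; lengths in mm; the calibration is good to about 2 mm. A picture is of the moment at which its call begins. There is no depth.
- job.sign_off(): hands the job in, once; it reports no verdict.
The state is a dict: "t": time; "joints": joint angles; "joint_velocities": joint speeds; "tau": joint torques, N m; "eef_pos": TCP position; "ee_rot": TCP orientation; "contact_force": force on the tool from outside, world axes, zero at the start; "wrist_torque": the same for the moment, N m; "gripper_width": opening from 0.0 (shut) to 1.0 (fully open).
Only numpy, scipy, OpenCV 4.12 (cv2) and the standard library are available. Lean on these libraries where they do the work, as an engineer would, in place of code of your own. Each camera call takes 0.05 s, during which the arm holds its last target.

### The job

One of the three shut tubs holds a transformer (the others only a flat reel). Raise the lids to find it, take it out and set it gently on the pan of the bench scale, resting there by itself. Leave the meter, the wire spool and the screwdriver where they are.

Things in the scene. Friction and masses are not known exactly. Their poses are not given: they have to be found in the camera images.
- tub_a: One of three identical grey plastic tubs, fixed to the bench: 110 mm long (its x) by 140 mm wide (its y) by 75 mm high, walls 4 mm, floor 5 mm thick. Origin: centre of its underside, on the bench; z up; its +x side carries the lid's hinge, its -x side, with the lid's lip, faces the robot.
- lip_a (a point): Middle of the lower front edge of tub_a's lid lip: a flat tongue, 70 mm wide, 5 mm thick, sticking out 24 mm beyond the tub's -x wall; shut, its underside is 75 mm above the bench, free space below. It moves with the lid. The hinge line, along the tub's y, is 136 mm from this edge (57 mm to the +x side of the tub's middle, 75 mm above the bench). Axes: the tub's while shut.
- lid_a (a joint): Opening angle (rad) of the lid of tub_a: 0 shut, grows as the lip swings up and over towards the hinge side, stop at 1.9. The 0.12 kg lid (146 mm wide, 5 mm thick) swings freely: let go below about 1.55 it falls shut, beyond about 1.6 it falls open and stays against the stop.
- tub_b: One of three identical grey plastic tubs, fixed to the bench: 110 mm long (its x) by 140 mm wide (its y) by 75 mm high, walls 4 mm, floor 5 mm thick. Origin: centre of its underside, on the bench; z up; its +x side carries the lid's hinge, its -x side, with the lid's lip, faces the robot.
- lip_b (a point): Middle of the lower front edge of tub_b's lid lip: a flat tongue, 70 mm wide, 5 mm thick, sticking out 24 mm beyond the tub's -x wall; shut, its underside is 75 mm above the bench, free space below. It moves with the lid. The hinge line, along the tub's y, is 136 mm from this edge (57 mm to the +x side of the tub's middle, 75 mm above the bench). Axes: the tub's while shut.
- lid_b (a joint): Opening angle (rad) of the lid of tub_b: 0 shut, grows as the lip swings up and over towards the hinge side, stop at 1.9. The 0.12 kg lid (146 mm wide, 5 mm thick) swings freely: let go below about 1.55 it falls shut, beyond about 1.6 it falls open and stays against the stop.
- tub_c: One of three identical grey plastic tubs, fixed to the bench: 110 mm long (its x) by 140 mm wide (its y) by 75 mm high, walls 4 mm, floor 5 mm thick. Origin: centre of its underside, on the bench; z up; its +x side carries the lid's hinge, its -x side, with the lid's lip, faces the robot.
- lip_c (a point): Middle of the lower front edge of tub_c's lid lip: a flat tongue, 70 mm wide, 5 mm thick, sticking out 24 mm beyond the tub's -x wall; shut, its underside is 75 mm above the bench, free space below. It moves with the lid. The hinge line, along the tub's y, is 136 mm from this edge (57 mm to the +x side of the tub's middle, 75 mm above the bench). Axes: the tub's while shut.
- lid_c (a joint): Opening angle (rad) of the lid of tub_c: 0 shut, grows as the lip swings up and over towards the hinge side, stop at 1.9. The 0.12 kg lid (146 mm wide, 5 mm thick) swings freely: let go below about 1.55 it falls shut, beyond about 1.6 it falls open and stays against the stop.
- pan_top (a point): Centre of the top of the bench scale's steel pan, 130 x 130 mm, 46 mm above the bench when empty; the scale is fixed, 150 x 150 mm, with a low display (18 mm high) on its -x side. Axes are the scale's, z up.
- pan (a joint): How far the sprung pan has sunk (m): 0 empty, about 0.002 per 100 g of load (500 N/m), stop at 0.014. The transformer sinks it 7 to 11 mm; a reel sinks it 1 mm.
- in_a (a point): Centre of tub_a's inner floor, 5 mm above the bench. Hidden by the lid, here stands either the transformer (upright block 60 x 40 mm, 56 mm high, 0.38 to 0.52 kg; one tub only, no pose given) or a flat reel (52 mm across, 20 mm high, 50 g). Its middle is within 9 mm of this point in x and y; the transformer's 60 mm side is within 0.35 rad of the tub's x.
- in_b (a point): Centre of tub_b's inner floor, 5 mm above the bench. Hidden by the lid, here stands either the transformer (upright block 60 x 40 mm, 56 mm high, 0.38 to 0.52 kg; one tub only, no pose given) or a flat reel (52 mm across, 20 mm high, 50 g). Its middle is within 9 mm of this point in x and y; the transformer's 60 mm side is within 0.35 rad of the tub's x.
- in_c (a point): Centre of tub_c's inner floor, 5 mm above the bench. Hidden by the lid, here stands either the transformer (upright block 60 x 40 mm, 56 mm high, 0.38 to 0.52 kg; one tub only, no pose given) or a flat reel (52 mm across, 20 mm high, 50 g). Its middle is within 9 mm of this point in x and y; the transformer's 60 mm side is within 0.35 rad of the tub's x.
- meter: Bystander: black hand meter, 75 x 150 x 40 mm, lying on the bench beyond the tubs. Origin: centre of its underside.
- spool: Bystander: spool of wire, 70 mm across, 40 mm high, standing on the bench beyond the tubs. Origin: centre of its underside.
- driver: Bystander: screwdriver, 180 mm long, lying along its x on the bench beyond the tubs. Origin: underside of its middle.
Things that resemble listed ones, but are neither listed nor needed, are in the scene too. Leave any green or orange look-alike of the tub_c alone.

How it is judged (in metres and radians):
On the way, in this order (a step that is already met when the one before it is completed fails the run):
1. a tub's lid has been raised well open (value of joint any of lid_a, lid_b, lid_c above 1 rad), for 0.1 s.
2. the pan is weighed down by the transformer (value of joint pan between 0.0062 and 0.012 m), for 0.2 s.
At the end, for the whole second after the job is handed in: The scale's pan has sunk 6.2 to 12 mm under the transformer's weight alone and is at rest (slower than 5 mm/s); the meter, the wire spool and the screwdriver are within 30 mm of where they were. The lids may be left open or shut (all of step 2 and velocity of joint pan between -0.005 and 0.005 m/s and distance of each of meter, spool, driver from where it was at the start of the episode below 0.03 m); the robot touches nothing.
It fails at once if the pan was struck or pressed with more than 30 N (contact force between pan and anything else above 30 N).
It fails at once if the meter was moved more than 30 mm (distance of meter from where it was at the start of the episode above 0.03 m).
It fails at once if the spool was moved more than 30 mm (distance of spool from where it was at the start of the episode above 0.03 m).
It fails at once if the driver was moved more than 30 mm (distance of driver from where it was at the start of the episode above 0.03 m).
It also fails if it takes over 72 s, if anything falls off the work surface, if the arm or the gripper's body presses on something with over 40 N, if the wrist force passes 120 N, or if a joint passes its speed limit or range.

## Working session

There is one attempt and no reset: what is moved stays moved. The work goes in short steps, Python scripts to look and compute and a tool call to move; the robot and the scene stay as the last step left them, time stands still between calls to the robot, and variables do not carry over. Pictures are saved under pics/ and viewed, and the job is handed in when it is done.

Besides the shell and the picture viewer there is one more tool, called as a command line: name --pt "numbers of a row" for each row, then --argument value for the rest. step_arm: Moves the arm, as the interface text tells. Its arguments: {"type":"object","properties":{"rows":{"type":"array","items":{"type":"array","items":{"type":"number"}}}},"required":["rows"]}

```bash
mkdir -p pics; ls; python3 - <<'E'
from rig import telemetry, camera, job
import cv2
print(telemetry.sense())
for n in("side","top"):
    c=camera(n); cv2.imwrite(f"pics/{n}0.png",c["frame"][:,:,::-1]); print({k:v for k,v in c.items() if k!="frame"})
E
```

```text
pics
{'t': 0.0, 'joints': array([-1.16202104e+00,  2.60701962e-01, -1.39388307e-01,  1.17266540e+00,
        2.10214013e-06,  1.57079869e+00]), 'joint_velocities': array([-0.00127215,  0.00083218, -0.00079411, -0.00023907, -0.00140429,
        0.00036222]), 'tau': array([ 3.45059352e-04, -4.05680394e+01,  2.53922760e+01,  1.86339050e-02,
        1.15610742e-04, -4.83157748e-06]), 'eef_pos': array([ 208.41231963, -481.12460173,  230.4481908 ]), 'ee_rot': array([ 1.99679803,  0.41593863, -1.99760497]), 'contact_force': array([-0.06025318, -0.42345141,  0.93608894]), 'wrist_torque': array([0.00388337, 0.02211048, 0.02548924]), 'gripper_width': 0.9968733091437199}
{'intrinsics': array([[525.43186473,   0.        , 318.25325076],
       [  0.        , 525.43186473, 243.14549765],
       [  0.        ,   0.        ,   1.        ]]), 'k1': 0.01456427588167842, 'position': array([ 387.99290461,  747.97845293, 1119.3581091 ]), 'attitude': array([-0.31572843,  2.86827044, -1.01175696])}
{'intrinsics': array([[610.59811681,   0.        , 316.32366331],
       [  0.        , 610.59811681, 240.40693588],
       [  0.        ,   0.        ,   1.        ]]), 'k1': -0.19639426025521525, 'position': array([ 440.79583441,  -59.56570552, 1369.75147438]), 'attitude': array([-2.12602551,  2.17078409, -0.14954418])}
```

View pics/side0.png

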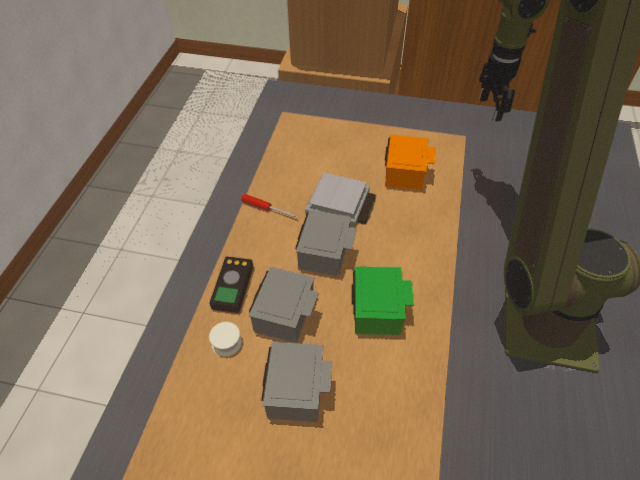

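View pics/top0.png

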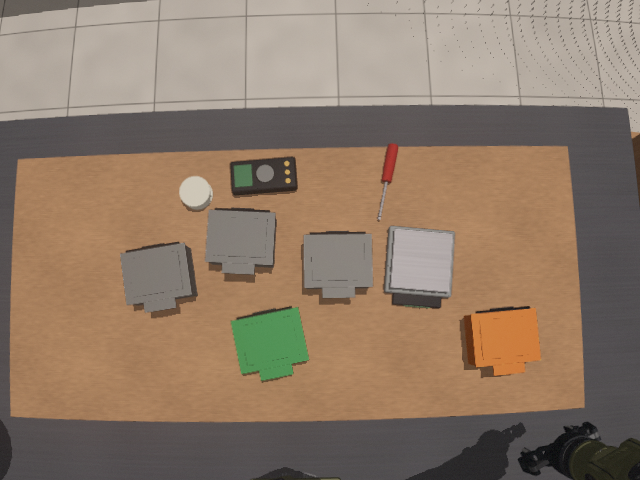

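The top view has +x up and +y left. The three grey tubs are near pixels (157,275), (241,240) and (338,263), the scale is at (420,262), and the green and orange decoys are in front. I'll enlarge it to measure.

```bash
cat > h.py <<'E'
import numpy as np, cv2
from scipy.spatial.transform import Rotation as R
from rig import telemetry, camera, job
def snap(n): 
    return camera(n)
def ray(c,uv):
    p=cv2.undistortPoints(np.array(uv,float).reshape(-1,1,2),c["intrinsics"],np.array([c["k1"],0,0,0.]),).reshape(-1,2)
    d=np.c_[p,np.ones(len(p))]@R.from_rotvec(c["attitude"]).as_matrix().T
    return d
def atz(c,uv,z):
    d=ray(c,uv); P=c["position"]; return P+d*((z-P[2])/d[:,2])[:,None]
def proj(c,X):
    Rm=R.from_rotvec(c["attitude"]).as_matrix()
    return cv2.projectPoints((np.atleast_2d(X)-c["position"])@Rm,np.zeros(3),np.zeros(3),c["intrinsics"],np.array([c["k1"],0,0,0.]))[0].reshape(-1,2)
def crop(c,x0,y0,w,h,s,name):
    cv2.imwrite("pics/"+name,cv2.resize(c["frame"][y0:y0+h,x0:x0+w,::-1],None,fx=s,fy=s,interpolation=cv2.INTER_CUBIC))
E
python3 - <<'E'
from h import *
c=camera("top"); crop(c,110,200,200,120,4,"t1.png"); crop(c,290,210,180,110,4,"t2.png")
s=camera("side")
for p in ([440,-60,0],[600,0,75]): print(proj(c,p),proj(s,p))
E
```

```text
[[317.94280741 326.36140913]] [[371.63997933 273.9677269 ]]
[[288.31504259 251.66848097]] [[305.85611369 264.33640718]]
```

View pics/t1.png

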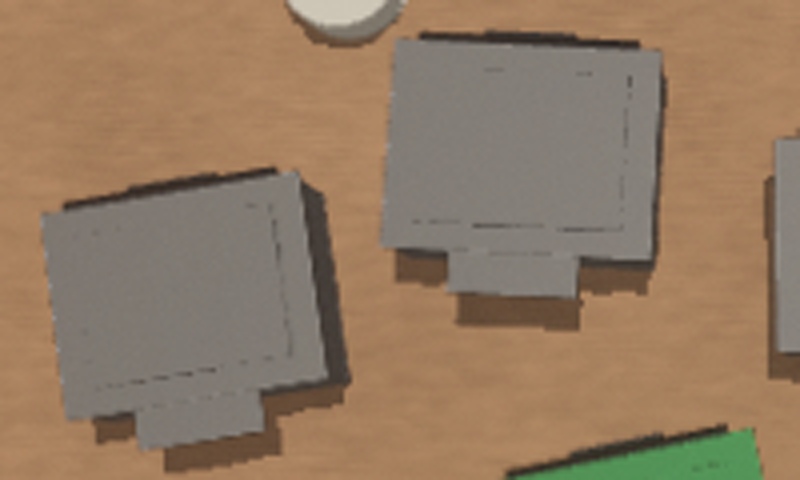

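View pics/t2.png

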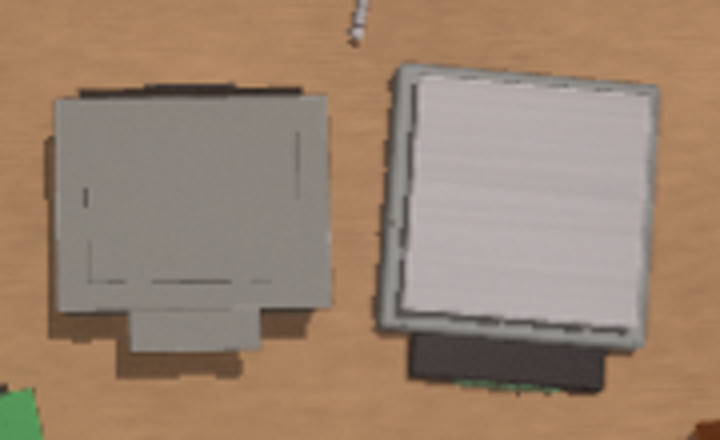

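```bash
python3 - <<'E'
from h import *
c=camera("top")
D={"L":([(42,214),(297,172),(328,378),(67,418)],[(142,450),(264,431)],110,200),
"M":([(398,40),(661,52),(653,261),(382,245)],[(449,290),(575,297)],110,200),
"R":([(56,98),(326,95),(331,306),(58,311)],[(132,352),(260,350)],290,210)}
for k,(q,t,x0,y0) in D.items():
    f=lambda a:np.array(a)/4-.375+[x0,y0]
    P=atz(c,f(q),80)[:,:2]; T=atz(c,f(t),80)[:,:2]
    print(k,"sides w",np.linalg.norm(P[0]-P[1]),np.linalg.norm(P[3]-P[2]),"l",np.linalg.norm(P[0]-P[3]),np.linalg.norm(P[1]-P[2]),"tongue",np.linalg.norm(T[0]-T[1]))
    y=(P[0]-P[1]+P[3]-P[2]); a=np.arctan2(-y[0],y[1]); x=(P[0]+P[1]-P[2]-P[3]); a2=np.arctan2(x[1],x[0])
    lip=T.mean(0); yaw=(a*.65+a2*.35); ux=np.array([np.cos(yaw),np.sin(yaw)])
    print(" yaw",a,a2,"lip",lip,"lidc",P.mean(0),"tub from lip",lip+79*ux, "hinge", lip+136*ux, "reach",np.hypot(*lip))
f=np.array([(418,76),(646,95),(637,325),(403,310)])/4-.375+[290,210]
P=atz(c,f,46)[:,:2]; print("pan",P,P.mean(0),[np.linalg.norm(P[i]-P[i-1]) for i in range(4)])
E
```

```text
L sides w 143.30559199112423 144.85916026711013 l 111.94077048985262 112.41534995642375 tongue 67.56763692102517
 yaw 0.13934042557063228 0.14901983108644748 lip [479.88332227 275.60843443] lidc [557.9720839  287.52080641] tub from lip [558.08001927 286.84571964] hinge [614.5004209  294.95363429] reach 553.3967944651005
M sides w 143.00109593801324 145.74275033212615 l 111.61374933731717 112.85332446409261 tongue 67.59073698293865
 yaw -0.07374797729346871 -0.06093310675678462 lip [555.88639915 108.45211279] lidc [633.47650689 102.25171371] tub from lip [634.69698029 102.98472767] hinge [691.56031099  99.03990551] reach 566.366974255357
R sides w 144.39145400688673 144.41307887116858 l 113.7814796684946 112.90481796869038 tongue 67.55028579736792
 yaw -0.0066031041308625416 -0.008667849461637341 lip [ 500.00758252 -104.88469423] lidc [ 579.0934887  -105.19910464] tub from lip [ 579.00546269 -105.46342449] hinge [ 636.00393319 -105.88098936] reach 510.88979405048053
pan [[ 649.7201155  -232.17718857]
 [ 636.57475997 -358.99882788]
 [ 509.62893343 -347.81646829]
 [ 521.19256528 -219.20728935]] [ 579.27909355 -289.54994352] [np.float64(129.1802982398582), np.float64(127.50109241959429), np.float64(127.43738870774084), np.float64(129.12799266242615)]
```

```bash
cat >> h.py <<'E'
def Rt(pitch,yaw,flip=1):
    x=np.array([np.cos(pitch)*np.cos(yaw),np.cos(pitch)*np.sin(yaw),-np.sin(pitch)])
    y=flip*np.array([-np.sin(yaw),np.cos(yaw),0]); return np.c_[x,y,np.cross(x,y)]
def show():
    s=telemetry.sense(); M=R.from_rotvec(s["ee_rot"]).as_matrix()
    print("t %.2f"%s["t"],"pos",s["eef_pos"].round(1),"x",M[:,0].round(3),"y",M[:,1].round(3),"F",s["contact_force"].round(1),"g",round(s["gripper_width"],3),"j",s["joints"].round(2)); return s,M
def plan(p,M,targets):
    """targets: list of (pos, Rmat, nrows) straight moves; prints per-row shifts (cm) and turn"""
    p=np.array(p,float)
    for tp,tR,n in targets:
        w=R.from_matrix(M.T@tR).as_rotvec()/n; st=R.from_rotvec(w)
        q=p; C=M
        for i in range(n):
            d=(np.array(tp)-p)/n; loc=C.T@d/10
            if i==0 or np.linalg.norm(w)>1e-3: print(n if np.linalg.norm(w)<=1e-3 else 1,"x",loc.round(2),w.round(3))
            C=C@st.as_matrix()
        p=np.array(tp,float); M=tR
E
python3 - <<'E'
from h import *
s,M=show()
for f in(1,-1): print(R.from_matrix(M.T@Rt(np.radians(32),-.007,f)).as_rotvec())
c=camera("top"); print(atz(c,[(232,322),(300,308),(308,360),(243,378),(277,378),(465,320),(536,307)],80))
E
```

```text
t 0.25 pos [ 208.6 -481.4  230.9] x [-0.     0.001 -1.   ] y [ 0.397 -0.918 -0.001] F [ 0.6  0.  -0.1] g 1.002 j [-1.16  0.26 -0.14  1.17 -0.    1.57]
[-2.41772744 -0.28383304  1.34052703]
[0.37899173 0.99737719 0.21117709]
[[ 452.28265     121.10305494   80.        ]
 [ 479.34961522  -23.00468839   80.        ]
 [ 370.1529923   -37.71570689   80.        ]
 [ 334.55579119   99.23781931   80.        ]
 [ 333.69794801   27.83566793   80.        ]
 [ 444.87739945 -372.79074981   80.        ]
 [ 467.01909312 -532.13241665   80.        ]]
```

```bash
python3 - <<'E'
from h import *
s,M=show()
T=Rt(np.radians(30),-.007,-1)
plan(s["eef_pos"],M,[((420,-105,170),T,9),((455,-105,53),T,3),((510,-105,54),T,4)])
E
```

```text
t 0.30 pos [ 208.6 -481.5  231. ] x [-0.     0.001 -1.   ] y [ 0.397 -0.918 -0.001] F [ 0.2  0.6 -0.5] g 1.007 j [-1.16  0.26 -0.14  1.17  0.    1.57]
1 x [ 0.68 -2.9  -3.82] [0.042 0.115 0.024]
1 x [ 1.03 -3.08 -3.59] [0.042 0.115 0.024]
1 x [ 1.35 -3.25 -3.33] [0.042 0.115 0.024]
1 x [ 1.64 -3.42 -3.01] [0.042 0.115 0.024]
1 x [ 1.88 -3.59 -2.67] [0.042 0.115 0.024]
1 x [ 2.07 -3.74 -2.29] [0.042 0.115 0.024]
1 x [ 2.22 -3.88 -1.88] [0.042 0.115 0.024]
1 x [ 2.31 -4.   -1.46] [0.042 0.115 0.024]
1 x [ 2.36 -4.11 -1.02] [0.042 0.115 0.024]
3 x [ 2.96 -0.01  2.79] [0. 0. 0.]
4 x [ 1.18 -0.01 -0.71] [0. 0. 0.]
```

step_arm --pt "0.7 -2.9 -3.8 0.042 0.115 0.024 0" --pt "1.0 -3.1 -3.6 0.042 0.115 0.024 0" --pt "1.35 -3.25 -3.3 0.042 0.115 0.024 0" --pt "1.6 -3.4 -3.0 0.042 0.115 0.024 0" --pt "1.9 -3.6 -2.7 0.042 0.115 0.024 0" --pt "2.1 -3.7 -2.3 0.042 0.115 0.024 0" --pt "2.2 -3.9 -1.9 0.042 0.115 0.024 0" --pt "2.3 -4.0 -1.5 0.042 0.115 0.024 0" --pt "2.4 -4.1 -1.0 0.042 0.115 0.024 0" --pt "0 0 0 0 0 0 0"

```text
t: 1.55
eef_pos: [420.3, -137.1, 200.7]
ee_rot: [2.995, 0.038, -0.913]
contact_force: [-0.5, -0.7, 0.4]
gripper_width: 0.003
```

```bash
python3 - <<'E'
from h import *
s,M=show()
T=Rt(np.radians(30),-.007,-1)
plan(s["eef_pos"],M,[((455,-105,53),T,4),((510,-105,54),T,4)])
E
```

```text
t 1.55 pos [ 420.3 -137.1  200.7] x [ 0.83   0.02  -0.558] y [ 0.026 -1.     0.003] F [-0.5 -0.7  0.4] g 0.003 j [-0.75 -0.2  -1.28 -0.33  0.62  2.64]
1 x [ 2.8  -0.79  2.57] [0.005 0.017 0.007]
1 x [ 2.75 -0.79  2.62] [0.005 0.017 0.007]
1 x [ 2.7  -0.8   2.67] [0.005 0.017 0.007]
1 x [ 2.64 -0.8   2.72] [0.005 0.017 0.007]
4 x [ 1.18 -0.01 -0.71] [0. 0. 0.]
```

step_arm --pt "2.0 -0.8 3.0 0.005 0.017 0.007 0" --pt "2.0 -0.8 3.0 0.005 0.017 0.007 0" --pt "2.0 -0.8 3.0 0.005 0.017 0.007 0" --pt "2.0 -0.8 3.0 0.005 0.017 0.007 0" --pt "0 0 0 0 0 0 0"

```text
t: 2.17
eef_pos: [433.6, -167.2, 137.9]
ee_rot: [-2.951, -0.094, 0.978]
contact_force: [-0.8, 0.6, 0.1]
gripper_width: 0.0
```

```bash
python3 - <<'E'
from h import *
s,M=show()
T=Rt(np.radians(30),-.007,-1)
plan(s["eef_pos"],M,[((455,-105,53),T,4),((510,-105,54),T,4)])
E
```

```text
t 2.17 pos [ 433.6 -167.2  137.9] x [ 0.8    0.067 -0.596] y [ 0.048 -0.998 -0.049] F [-0.8  0.6  0.1] g 0.0 j [-0.82  0.06 -1.28 -0.47  0.68  2.56]
1 x [ 1.8  -1.42  1.4 ] [-0.003  0.029  0.018]
1 x [ 1.73 -1.46  1.45] [-0.003  0.029  0.018]
1 x [ 1.66 -1.49  1.49] [-0.003  0.029  0.018]
1 x [ 1.59 -1.53  1.53] [-0.003  0.029  0.018]
4 x [ 1.18 -0.01 -0.71] [0. 0. 0.]
```

```bash
cat > kin.py <<'E'
from h import *
from scipy.optimize import least_squares
LO=np.array([-2.78,-.83,-1.28,-1.9,-1.57,-3.14]);HI=np.array([2.78,1.72,1.37,2.12,1.48,3.14])
def fk(q,k):
    h,ax,az,bx,bz,c,L=k
    e=lambda a,t:R.from_euler(a,t).as_matrix()
    M=e('z',q[0]);p=np.array([0,0,h])
    M=M@e('y',q[1]);p=p+M@[ax,0,az]
    M=M@e('y',-q[2]);p=p+M@[bx,0,bz]
    M=M@e('y',q[3]);p=p+M@[c,0,0]
    M=M@e('z',q[4]);M=M@e('x',q[5]);p=p+M@[L,0,0]
    return p,M
K=np.array([200.,0,300,300,0,80,200])
try: K=np.load('K.npy')
except Exception: pass
def ik(p,Rm,q0,marg=.03):
    f=lambda q:(lambda P,M:np.r_[(P-p),200*R.from_matrix(M.T@Rm).as_rotvec()])(*fk(q,K))
    return least_squares(f,np.clip(q0,LO+marg+1e-3,HI-marg-1e-3),bounds=(LO+marg,HI-marg))
E
python3 - <<'E'
from kin import *
s,M=show()
S=[(s["joints"],s["eef_pos"],M),
(np.array([-1.16202104,.260701962,-.139388307,1.17266540,0,1.5708]),np.array([208.6,-481.5,231]),None)]
S.append((np.array([-0.75,-0.2,-1.28,-0.33,0.62,2.64]),np.array([420.3,-137.1,200.7]),R.from_rotvec([2.995,0.038,-0.913]).as_matrix()))
for q,p,m in S:
    P,MM=fk(q,K); print(MM[:,:2].T.round(3), None if m is None else m[:,:2].T.round(3))
E
```

```text
t 2.17 pos [ 433.6 -167.2  137.9] x [ 0.8    0.067 -0.596] y [ 0.048 -0.998 -0.049] F [-0.8  0.6  0.1] g 0.0 j [-0.82  0.06 -1.28 -0.47  0.68  2.56]
[[ 0.8    0.067 -0.596]
 [ 0.048 -0.998 -0.049]] [[ 0.8    0.067 -0.596]
 [ 0.048 -0.998 -0.049]]
[[-0.001  0.002 -1.   ]
 [ 0.397 -0.918 -0.002]] None
[[ 0.832  0.019 -0.555]
 [ 0.026 -1.     0.005]] [[ 0.83   0.02  -0.558]
 [ 0.026 -1.     0.003]]
```

```bash
python3 - <<'E'
from kin import *
s,M=show()
S=[(s["joints"],s["eef_pos"]),(np.array([-1.16202104,.260701962,-.139388307,1.17266540,0,1.5708]),np.array([208.6,-481.5,231])),(np.array([-0.75,-0.2,-1.28,-0.33,0.62,2.64]),np.array([420.3,-137.1,200.7]))]
def f(k): return np.concatenate([fk(q,k)[0]-p for q,p in S]+[ (k-K0)*.01])
K0=np.array([200.,0,300,300,0,80,200])
r=least_squares(f,K0); print(r.x.round(1),f(r.x)[:9].round(1))
J=np.linalg.svd(r.jac[:9])[1]; print(J)
np.save('K.npy',r.x)
E
```

```text
t 2.17 pos [ 433.6 -167.2  137.9] x [ 0.8    0.067 -0.596] y [ 0.048 -0.998 -0.049] F [-0.8  0.6  0.1] g 0.0 j [-0.82  0.06 -1.28 -0.47  0.68  2.56]
[217.7  -5.5 576.7 389.8  59.8 128.1 320.4] [-0.1  0.1 -0.3 -0.   0.  -0.   0.  -0.   0.3]
[3.58709782 2.45803403 1.10948835 0.69291557 0.59679987 0.14718054
 0.0432364 ]
```

```bash
python3 - <<'E'
from kin import *
q0=np.array([-.2,.3,-.9,.3,.2,3.0])
for name,lip,yaw in(("R",(500,-105),-.007),("M",(556,108.5),-.07),("L",(480,275.6),.143)):
  for pd in(20,30,40,50,60,75):
    for dx,z in((-40,54),(10,54),(60,170),(136,190)):
      p=np.array([lip[0]+dx*np.cos(yaw),lip[1]+dx*np.sin(yaw),z])
      q0=np.array([np.arctan2(p[1],p[0]),.3,-.9,.3,0,3.0])
      r=ik(p,Rt(np.radians(pd),yaw,-1),q0); print(name,pd,dx,z,r.x.round(2),"cost %.1f"%r.cost)
E
```

```text
R 20 -40 54 [-0.83  0.45 -1.25 -0.64  0.92  2.36] cost 3762.4
R 20 10 54 [-0.63  0.45 -1.25 -0.85  0.71  2.64] cost 3091.2
R 20 60 170 [-0.42  0.18 -1.25 -0.86  0.42  2.92] cost 776.6
R 20 136 190 [-0.31  0.37 -1.25 -1.21  0.29  3.02] cost 52.1
R 30 -40 54 [-0.62  0.26 -1.25 -0.55  0.58  2.63] cost 2052.9
R 30 10 54 [-0.48  0.33 -1.25 -0.75  0.45  2.78] cost 1365.6
R 30 60 170 [-0.36  0.15 -1.25 -0.8   0.31  2.95] cost 42.2
R 30 136 190 [-0.28  0.21 -1.13 -0.8   0.24  3.  ] cost 0.0
R 40 -40 54 [-0.48  0.19 -1.25 -0.51  0.37  2.76] cost 665.6
R 40 10 54 [-0.39  0.29 -1.25 -0.69  0.3   2.86] cost 268.4
R 40 60 170 [-0.32  0.05 -1.11 -0.44  0.24  2.94] cost 0.0
R 40 136 190 [-0.26  0.12 -0.94 -0.35  0.19  2.98] cost 0.0
R 50 -40 54 [-0.39  0.17 -1.25 -0.48  0.24  2.84] cost 24.7
R 50 10 54 [-0.33  0.24 -1.2  -0.55  0.2   2.89] cost 0.0
R 50 60 170 [-0.29  0.03 -0.91 -0.05  0.18  2.93] cost 0.0
R 50 136 190 [-0.24  0.12 -0.74  0.03  0.15  2.96] cost 0.0
R 60 -40 54 [-0.33  0.13 -1.1  -0.16  0.16  2.86] cost 0.0
R 60 10 54 [-0.29  0.19 -1.   -0.13  0.14  2.9 ] cost 0.0
R 60 60 170 [-0.26
[... 2607 characters left out ...]
 3.11] cost 3236.7
L 50 10 54 [ 0.48  0.28 -1.14 -0.56 -0.02  3.11] cost 2786.1
L 50 60 170 [ 0.47  0.08 -0.87 -0.09 -0.04  3.11] cost 2407.7
L 50 136 190 [ 0.45  0.17 -0.7  -0.   -0.06  3.11] cost 1950.1
L 60 -40 54 [ 0.44  0.18 -1.02 -0.15  0.08  3.11] cost 3187.5
L 60 10 54 [ 0.44  0.24 -0.93 -0.12  0.05  3.11] cost 2791.8
L 60 60 170 [ 0.43  0.12 -0.66  0.27  0.03  3.11] cost 2453.0
L 60 136 190 [ 0.42  0.22 -0.48  0.35  0.01  3.11] cost 2032.1
L 75 -40 54 [ 0.41  0.25 -0.73  0.35  0.14  3.11] cost 2911.7
L 75 10 54 [ 0.41  0.32 -0.63  0.38  0.12  3.11] cost 2588.9
L 75 60 170 [ 0.4   0.26 -0.35  0.72  0.1   3.11] cost 2309.6
L 75 136 190 [ 0.39  0.36 -0.14  0.81  0.08  3.11] cost 1956.1
```

```bash
cat >> kin.py <<'E'
def arc(lip,yaw,pd,n1=1.72,d=26,t=11,step=.12):
    """TCP waypoints in world for opening the lid"""
    p=np.radians(pd); hx=136; out=[]
    th=-0.02
    ths=np.arange(-0.0,n1+1e-6,step)
    for th in ths:
        if th<=p: e=np.array([-136*np.cos(th),136*np.sin(th)]); c=e+d*np.array([np.cos(p),-np.sin(p)])
        else: c=(136-d)*np.array([-np.cos(th),np.sin(th)])
        q=c-t*np.array([np.sin(p),np.cos(p)])
        s=136+q[0]; out.append([lip[0]+s*np.cos(yaw),lip[1]+s*np.sin(yaw),75+q[1]])
    return np.array(out)
E
python3 - <<'E'
from kin import *
for name,lip,yaw in(("R",(500,-105),-.007),("M",(556,108.5),-.07),("L",(480,275.6),.143)):
  for pd in (52,58):
    A=arc(lip,yaw,pd); pre=A[0]+[-30*np.cos(yaw),-30*np.sin(yaw),0]
    q0=np.array([np.arctan2(lip[1],lip[0]),.3,-.9,.3,0,0.0])
    for p in [pre+[-60,0,120],pre,A[0],A[5],A[-1]]:
      r=ik(p,Rt(np.radians(pd),yaw,1),q0); print(name,pd,p.round(),r.x.round(2),"cost %.1f"%r.cost)
s,M=show()
plan(s["eef_pos"],M,[((430,-105,180),M@R.from_euler('x',-1.4).as_matrix(),8),((430,-105,180),Rt(np.radians(55),-.007,1),9)])
E
```

```text
R 52 [ 417. -105.  168.] [-0.44 -0.22 -1.07  0.1   0.26 -0.35] cost 0.0
R 52 [ 477. -105.   48.] [-0.35  0.21 -1.24 -0.51  0.21 -0.28] cost 0.0
R 52 [ 507. -105.   48.] [-0.32  0.24 -1.18 -0.48  0.19 -0.25] cost 0.0
R 52 [ 531. -105.  125.] [-0.3   0.07 -1.   -0.14  0.18 -0.23] cost 0.0
R 52 [ 639. -106.  178.] [-0.23  0.14 -0.72  0.06  0.14 -0.18] cost 0.0
R 58 [ 414. -105.  167.] [-0.4  -0.19 -0.98  0.26  0.2  -0.34] cost 0.0
R 58 [ 474. -105.   47.] [-0.33  0.17 -1.12 -0.26  0.17 -0.27] cost 0.0
R 58 [ 504. -105.   47.] [-0.3   0.21 -1.06 -0.24  0.15 -0.25] cost 0.0
R 58 [ 528. -105.  124.] [-0.28  0.07 -0.9   0.06  0.14 -0.24] cost 0.0
R 58 [ 639. -106.  179.] [-0.22  0.17 -0.6   0.26  0.11 -0.18] cost 0.0
M 52 [473. 110. 168.] [ 0.42 -0.1  -0.99  0.08 -0.29  0.4 ] cost 0.0
M 52 [533. 110.  48.] [ 0.35  0.27 -1.1  -0.42 -0.26  0.34] cost 0.0
M 52 [563. 108.  48.] [ 0.32  0.3  -1.04 -0.4  -0.24  0.31] cost 0.0
M 52 [587. 106. 125.] [ 0.3   0.16 -0.89 -0.1  -0.22  0.3 ] cost 0.0
M 52 [695.  99. 178.] [ 0.22  0.23 -0.6   0.1  -0.18  0.23] cost 0.0
M 58 [471. 110. 167.] [ 0.39 -0.08 
[... 1166 characters left out ...]
-0.39] [-0.175  0.    -0.   ]
1 x [-0.3  -0.72 -0.52] [-0.175  0.    -0.   ]
1 x [-0.3  -0.62 -0.64] [-0.175  0.    -0.   ]
1 x [-0.3  -0.5  -0.74] [-0.175  0.    -0.   ]
1 x [-0.3  -0.37 -0.81] [-0.175  0.    -0.   ]
1 x [-0.3  -0.22 -0.86] [-0.175  0.    -0.   ]
1 x [-0.3  -0.06 -0.89] [-0.175  0.    -0.   ]
1 x [-0.3   0.09 -0.89] [-0.175  0.    -0.   ]
1 x [0. 0. 0.] [-0.191  0.019 -0.037]
1 x [0. 0. 0.] [-0.191  0.019 -0.037]
1 x [0. 0. 0.] [-0.191  0.019 -0.037]
1 x [0. 0. 0.] [-0.191  0.019 -0.037]
1 x [0. 0. 0.] [-0.191  0.019 -0.037]
1 x [0. 0. 0.] [-0.191  0.019 -0.037]
1 x [0. 0. 0.] [-0.191  0.019 -0.037]
1 x [0. 0. 0.] [-0.191  0.019 -0.037]
1 x [0. 0. 0.] [-0.191  0.019 -0.037]
```

step_arm --pt "-0.3 -0.8 -0.4 -0.17 0 0 0" --pt "-0.3 -0.7 -0.5 -0.17 0 0 0" --pt "-0.3 -0.6 -0.6 -0.17 0 0 0" --pt "-0.3 -0.5 -0.7 -0.17 0 0 0" --pt "-0.3 -0.4 -0.8 -0.17 0 0 0" --pt "-0.3 -0.2 -0.9 -0.17 0 0 0" --pt "0 0 -0.9 -0.17 0 0 0" --pt "0 0 -0.9 -0.17 0 0 0" --pt "0 0 0 -0.17 0 0 0" --pt "0 0 0 -0.17 0 0 0"

```text
t: 3.42
eef_pos: [435.3, -105.8, 180.5]
ee_rot: [1.411, 0.572, -0.406]
contact_force: [0.6, -0.1, -0.2]
gripper_width: 0.002
```

```bash
python3 - <<'E'
from h import *
s,M=show()
T=Rt(np.radians(55),-.007,1)
plan(s["eef_pos"],M,[((430,-105,170),T,10),])
E
```

```text
t 3.42 pos [ 435.3 -105.8  180.5] x [ 0.801  0.069 -0.595] y [0.584 0.127 0.802] F [ 0.6 -0.1 -0.2] g 0.002 j [-0.62 -0.15 -1.28 -0.36  0.55  1.02]
1 x [ 0.02 -0.11 -0.02] [-0.141  0.021 -0.029]
1 x [ 0.02 -0.11 -0.04] [-0.141  0.021 -0.029]
1 x [ 0.03 -0.1  -0.05] [-0.141  0.021 -0.029]
1 x [ 0.03 -0.09 -0.06] [-0.141  0.021 -0.029]
1 x [ 0.04 -0.08 -0.08] [-0.141  0.021 -0.029]
1 x [ 0.04 -0.07 -0.09] [-0.141  0.021 -0.029]
1 x [ 0.04 -0.06 -0.09] [-0.141  0.021 -0.029]
1 x [ 0.05 -0.04 -0.1 ] [-0.141  0.021 -0.029]
1 x [ 0.05 -0.02 -0.1 ] [-0.141  0.021 -0.029]
1 x [ 0.05 -0.01 -0.1 ] [-0.141  0.021 -0.029]
```

step_arm --pt "0 -0.1 0 -0.141 0.021 -0.029 0" --pt "0 -0.1 0 -0.141 0.021 -0.029 0" --pt "0 -0.1 0 -0.141 0.021 -0.029 0" --pt "0 -0.1 0 -0.141 0.021 -0.029 0" --pt "0 -0.1 -0.1 -0.141 0.021 -0.029 0" --pt "0 0 -0.1 -0.141 0.021 -0.029 0" --pt "0 0 -0.1 -0.141 0.021 -0.029 0" --pt "0 0 -0.1 -0.141 0.021 -0.029 0" --pt "0 0 -0.1 -0.141 0.021 -0.029 0" --pt "0 0 -0.1 -0.141 0.021 -0.029 0" --pt "0 0 0 0 0 0 0"

```text
t: 4.8
eef_pos: [428.6, -104.7, 174.0]
ee_rot: [0.013, 0.96, -0.007]
contact_force: [-0.5, -0.3, 1.1]
gripper_width: 0.001
```

```bash
python3 - <<'E'
from kin import *
s,M=show()
T=Rt(np.radians(55),-.007,1)
print(fk(s["joints"],K)[0])
A=arc((500,-105),-.007,55)
print(A[0])
plan(s["eef_pos"],M,[((468,-105,44),T,4),(A[0]-[0,0,4],T,4)])
print("arc",[ (T.T@d/10).round(2).tolist() for d in np.diff(A,axis=0)])
E
```

```text
t 4.80 pos [ 428.6 -104.7  174. ] x [ 0.574 -0.    -0.819] y [0.012 1.    0.008] F [-0.5 -0.3  1.1] g 0.001 j [-0.4  -0.2  -1.    0.19  0.23 -0.32]
[ 427.52178537 -104.21535753  172.18154544]
[ 505.90217025 -105.04131587   47.39270605]
1 x [ 3.23 -0.02 -1.06] [-0.002 -0.    -0.001]
1 x [ 3.23 -0.02 -1.06] [-0.002 -0.    -0.001]
1 x [ 3.23 -0.01 -1.06] [-0.002 -0.    -0.001]
1 x [ 3.23 -0.01 -1.06] [-0.002 -0.    -0.001]
4 x [0.56 0.01 0.77] [0. 0. 0.]
arc [[-1.28, -0.0, 1.01], [-1.15, -0.0, 1.16], [-1.0, 0.0, 1.29], [-0.84, -0.0, 1.4], [-0.66, -0.0, 1.49], [-0.48, 0.0, 1.56], [-0.29, -0.0, 1.6], [-0.1, 0.0, 1.63], [0.08, -0.0, 1.32], [0.24, 0.0, 1.3], [0.39, -0.0, 1.26], [0.54, -0.0, 1.2], [0.68, -0.0, 1.13], [0.81, -0.0, 1.04]]
```

step_arm --pt "3.2 0 -1.05 0 0 0 0" --pt "3.2 0 -1.05 0 0 0 0" --pt "3.2 0 -1.05 0 0 0 0" --pt "3.2 0 -1.05 0 0 0 0" --pt "0 0 0 0 0 0 0" --pt "0.56 0 0.77 0 0 0 0" --pt "0.56 0 0.77 0 0 0 0" --pt "0.56 0 0.77 0 0 0 0" --pt "0.56 0 0.77 0 0 0 0" --pt "0 0 0 0 0 0 0"

```text
t: 6.05
eef_pos: [507.1, -105.2, 44.3]
ee_rot: [0.012, 0.959, -0.007]
contact_force: [-0.5, 0.0, -0.4]
gripper_width: 0.001
```

```bash
python3 - <<'E'
from kin import *
s,M=show()
c=camera("side");crop(c,290,180,160,120,5,"s1.png")
E
```

```text
t 6.05 pos [ 507.1 -105.2   44.3] x [ 0.574 -0.001 -0.819] y [0.012 1.    0.007] F [-0.5  0.  -0.4] g 0.001 j [-0.31  0.23 -1.12 -0.37  0.18 -0.25]
```

View pics/s1.png

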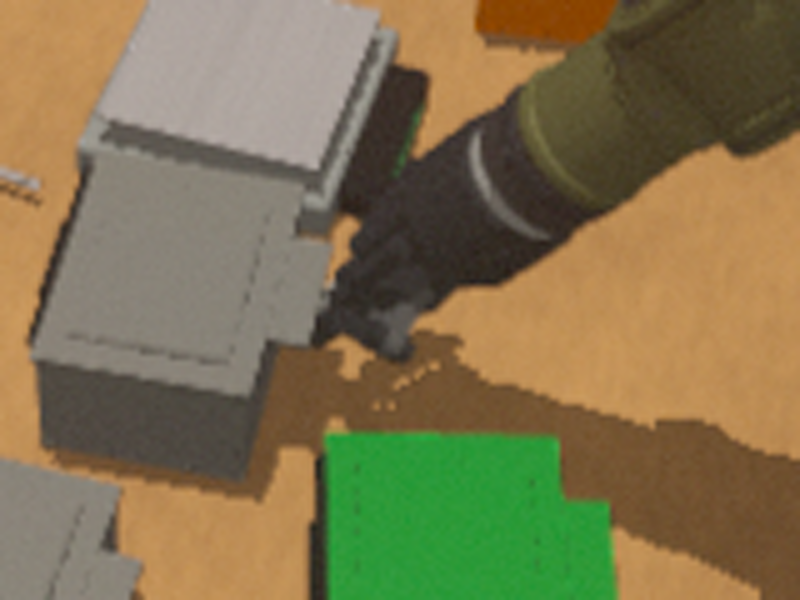

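The fingertip is tucked under the lip at crop (330,310), clear of the wall. I'll lift it along the arc.

step_arm --pt "-0.25 0 0.2 0 0 0 0" --pt "-1.3 0 1.0 0 0 0 0" --pt "-1.15 0 1.15 0 0 0 0" --pt "-1.0 0 1.3 0 0 0 0" --pt "-0.85 0 1.4 0 0 0 0" --pt "-0.65 0 1.5 0 0 0 0" --pt "0 0 0 0 0 0 0"

```text
t: 6.98
eef_pos: [531.9, -106.7, 126.2]
ee_rot: [0.011, 0.956, -0.008]
contact_force: [-0.6, -1.0, -0.7]
gripper_width: 0.003
```

```bash
python3 - <<'E'
from kin import *
s,M=show()
c=camera("side");crop(c,290,150,160,120,5,"s2.png")
E
```

```text
t 6.97 pos [ 531.9 -106.7  126.2] x [ 0.577 -0.002 -0.817] y [0.012 1.    0.006] F [-0.6 -1.  -0.7] g 0.003 j [-0.3   0.07 -0.94 -0.04  0.17 -0.23]
```

View pics/s2.png

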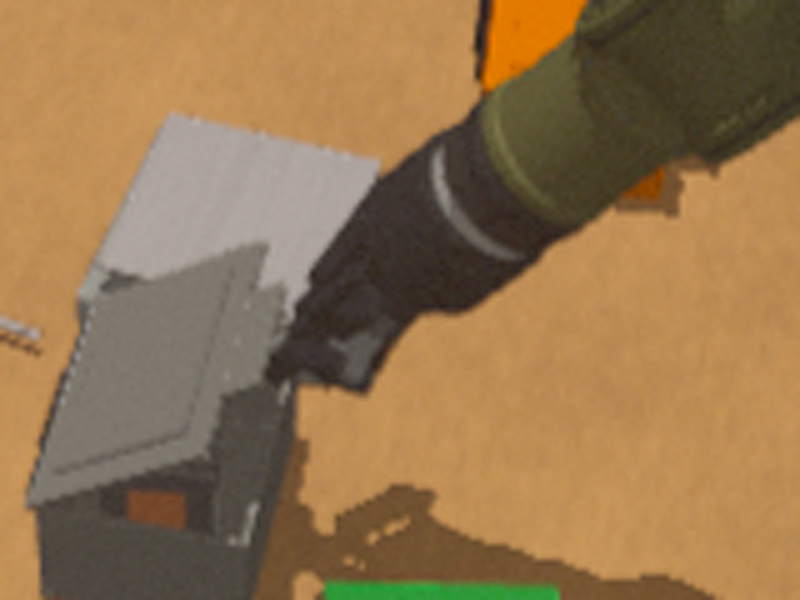

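The lid is rising on the finger, and something copper-coloured shows inside at crop (155,508). I'll keep going.

step_arm --pt "-0.5 0 1.55 0 0 0 0" --pt "-0.3 0 1.6 0 0 0 0" --pt "-0.1 0 1.6 0 0 0 0" --pt "0.1 0 1.3 0 0 0 0" --pt "0.25 0 1.3 0 0 0 0" --pt "0.4 0 1.25 0 0 0 0" --pt "0.55 0 1.2 0 0 0 0" --pt "0.7 0 1.1 0 0 0 0" --pt "0.8 0 1.0 0 0 0 0" --pt "0 0 0 0 0 0 0"

```text
t: 8.28
eef_pos: [639.9, -108.0, 177.0]
ee_rot: [0.012, 0.959, -0.008]
contact_force: [-0.1, -0.2, -0.6]
gripper_width: -0.002
```

```bash
python3 - <<'E'
from kin import *
s,M=show()
c=camera("side");crop(c,250,130,200,150,4,"s3.png")
E
```

```text
t 8.28 pos [ 639.9 -108.   177. ] x [ 0.574 -0.001 -0.819] y [0.012 1.    0.007] F [-0.1 -0.2 -0.6] g -0.002 j [-0.23  0.16 -0.65  0.16  0.13 -0.18]
```

View pics/s3.png

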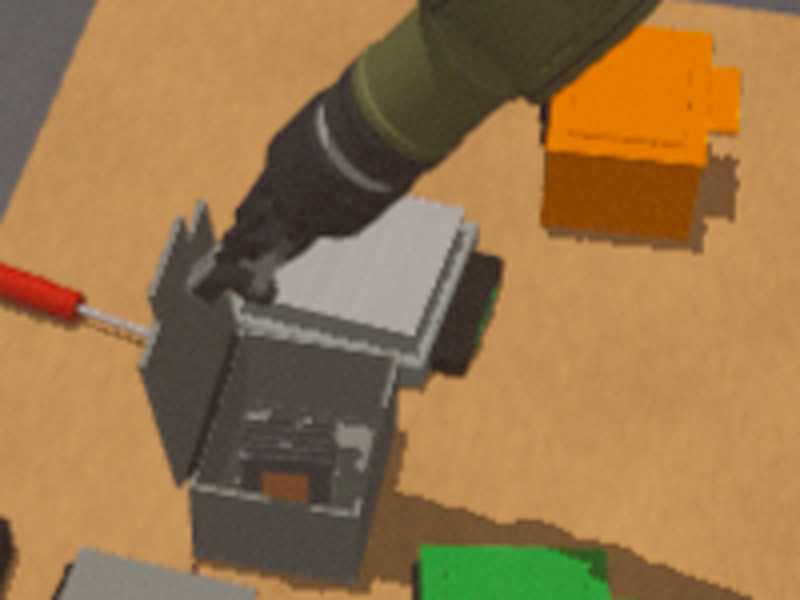

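```bash
python3 - <<'E'
from kin import *
s,M=show()
plan(s["eef_pos"],M,[((590,-107,205),M,2),((430,-107,240),Rt(np.pi/2,0,1),5)])
E
```

```text
t 8.32 pos [ 639.  -107.9  176.6] x [ 0.573 -0.001 -0.819] y [0.012 1.    0.007] F [-0.2 -0.4  0.1] g 0.002 j [-0.23  0.16 -0.65  0.16  0.13 -0.18]
2 x [-2.57  0.03 -1.19] [0. 0. 0.]
1 x [-2.41 -0.03 -2.22] [-0.003  0.122 -0.001]
1 x [-2.12 -0.03 -2.5 ] [-0.003  0.122 -0.001]
1 x [-1.8  -0.02 -2.74] [-0.003  0.122 -0.001]
1 x [-1.45 -0.02 -2.94] [-0.003  0.122 -0.001]
1 x [-1.08 -0.01 -3.09] [-0.003  0.122 -0.001]
```

step_arm --pt "-2.6 0 -1.2 0 0 0 0" --pt "-2.6 0 -1.2 0 0 0 0" --pt "-2.4 0 -2.2 0 0.122 0 0.5" --pt "-2.1 0 -2.5 0 0.122 0 0.5" --pt "-1.8 0 -2.7 0 0.122 0 0.5" --pt "-1.4 0 -2.9 0 0.122 0 0.7" --pt "-1.1 0 -3.1 0 0.122 0 0.7" --pt "0 0 0 0 0 0 0.7"

```text
t: 9.32
eef_pos: [430.7, -106.0, 240.5]
ee_rot: [0.015, 1.569, -0.004]
contact_force: [0.9, -0.2, 0.3]
gripper_width: 0.7
```

```bash
python3 - <<'E'
from kin import *
s,M=show()
c=camera("top");crop(c,290,200,160,120,5,"t3.png")
c=camera("side");crop(c,270,170,120,90,6,"s4.png")
E
```

```text
t 9.32 pos [ 430.7 -106.   240.5] x [ 0.002  0.007 -1.   ] y [0.012 1.    0.007] F [ 0.9 -0.2  0.3] g 0.7 j [-0.25  0.12 -0.3   1.16  0.01 -0.23]
```

View pics/t3.png

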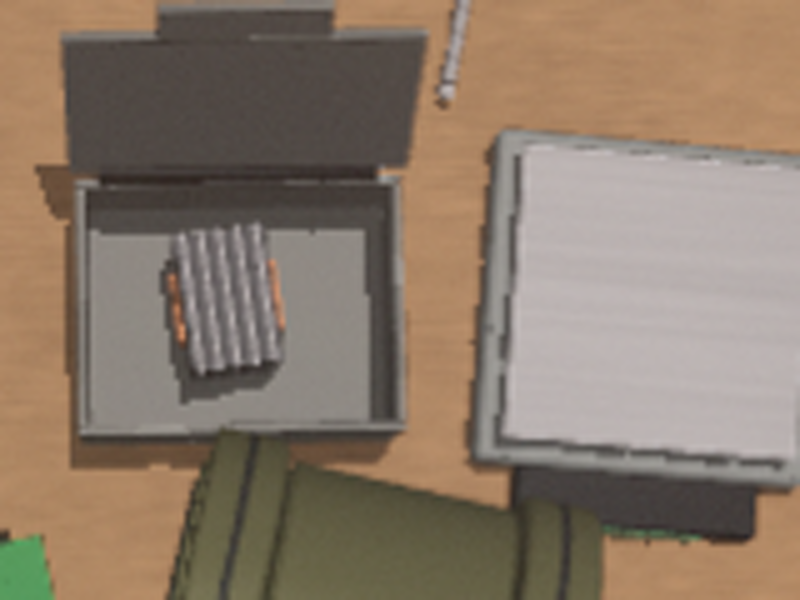

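View pics/s4.png

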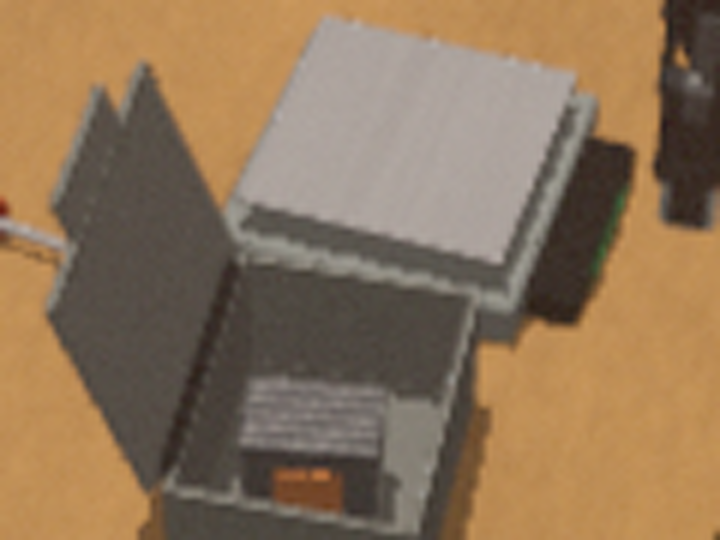

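```bash
python3 - <<'E'
from kin import *
s,M=show()
c=camera("top")
q=np.array([(175,236),(263,222),(283,362),(197,376)])/5-.4+[290,200]
P=atz(c,q,61)[:,:2];print(P.round(1),P.mean(0),[np.linalg.norm(P[i]-P[i-1]).round(1) for i in range(4)])
x=P[0]+P[1]-P[2]-P[3];y=P[0]+P[3]-P[1]-P[2];print("yaw",np.arctan2(x[1],x[0]),np.arctan2(-y[0],y[1]))
q=np.array([(168,274),(186,343),(272,260),(286,328)])/5-.4+[290,200]
B=atz(c,q,45)[:,:2];print(B.round(1)); y=np.array([-.12,.99]);print(B@y)
# side cross-check
sc=camera("side"); qs=np.array([(250,380),(385,382),(380,458),(240,448)])/6-.4+[270,170]
PS=atz(sc,qs,61)[:,:2];print(PS.round(1),PS.mean(0))
E
```

```text
t 9.43 pos [ 430.8 -105.9  240. ] x [ 0.003  0.007 -1.   ] y [0.012 1.    0.007] F [-0.  -0.7 -0.1] g 0.698 j [-0.25  0.12 -0.3   1.15  0.01 -0.23]
[[ 610.7  -78. ]
 [ 616.  -116.2]
 [ 555.1 -123.2]
 [ 549.8  -86. ]] [ 582.88907003 -100.83330386] [np.float64(61.4), np.float64(38.6), np.float64(61.3), np.float64(37.5)]
yaw 0.12348145238424048 0.13902577257030757
[[ 596.1  -74.7]
 [ 565.7  -81.9]
 [ 601.3 -120.3]
 [ 571.3 -125.7]]
[-145.52535154 -148.97378765 -191.2956218  -192.96040424]
[[ 613.2 -113.1]
 [ 555.1 -124.5]
 [ 548.5  -82.3]
 [ 608.6  -74.9]] [581.35057226 -98.69511928]
```

```bash
python3 - <<'E'
from kin import *
s,M=show()
T=Rt(np.pi/2,.13,1)
plan(s["eef_pos"],M,[((582,-100,140),T,5),((582,-100,18),T,6)])
print(ik(np.array([582,-100,18]),T,s["joints"]).x, ik(np.array([579,-289,100]),Rt(np.pi/2,-.1,1),s["joints"]).x)
E
```

```text
t 9.53 pos [ 430.2 -105.8  239.9] x [ 0.002  0.007 -1.   ] y [0.012 1.    0.007] F [-0.4 -0.5 -0.8] g 0.699 j [-0.25  0.12 -0.3   1.15  0.01 -0.23]
1 x [2.01 0.14 3.03] [-0.028  0.001 -0.001]
1 x [2.   0.06 3.03] [-0.028  0.001 -0.001]
1 x [ 2.   -0.03  3.03] [-0.028  0.001 -0.001]
1 x [ 2.   -0.11  3.03] [-0.028  0.001 -0.001]
1 x [ 2.   -0.19  3.03] [-0.028  0.001 -0.001]
6 x [ 2.03  0.   -0.  ] [0. 0. 0.]
[-1.70159771e-01  5.30025291e-01 -3.13667221e-01  7.27103815e-01
  1.04811058e-17 -3.00159771e-01] [-4.62956524e-01  5.36752724e-01 -5.42232674e-02  9.79820335e-01
  7.34693104e-17 -3.62956524e-01]
```

step_arm --pt "2.0 0.15 3.0 -0.028 0 0 0.8" --pt "2.0 0.05 3.0 -0.028 0 0 0.8" --pt "2.0 0 3.05 -0.028 0 0 0.8" --pt "2.0 -0.1 3.05 -0.028 0 0 0.8" --pt "2.0 -0.2 3.05 -0.028 0 0 0.8" --pt "0 0 0 0 0 0 0.8"

```text
t: 10.28
eef_pos: [582.5, -99.1, 138.3]
ee_rot: [-0.095, 1.568, 0.107]
contact_force: [-1.4, -0.1, 1.1]
gripper_width: 0.798
```

```bash
python3 - <<'E'
from kin import *
s,M=show()
T=Rt(np.pi/2,.13,1)
plan(s["eef_pos"],M,[((582,-100,18),T,6)])
c=camera("side");crop(c,270,170,120,90,6,"s5.png")
E
```

```text
t 10.28 pos [582.5 -99.1 138.3] x [-0.     0.008 -1.   ] y [-0.128  0.992  0.008] F [-1.4 -0.1  1.1] g 0.798 j [-0.17  0.42 -0.14  1.01  0.01 -0.3 ]
1 x [ 2.   -0.03 -0.01] [-0.     0.    -0.001]
1 x [ 2.   -0.03 -0.01] [-0.     0.    -0.001]
1 x [ 2.   -0.02 -0.01] [-0.     0.    -0.001]
1 x [ 2.   -0.02 -0.01] [-0.     0.    -0.001]
1 x [ 2.   -0.02 -0.01] [-0.     0.    -0.001]
1 x [ 2.   -0.02 -0.01] [-0.     0.    -0.001]
```

View pics/s5.png

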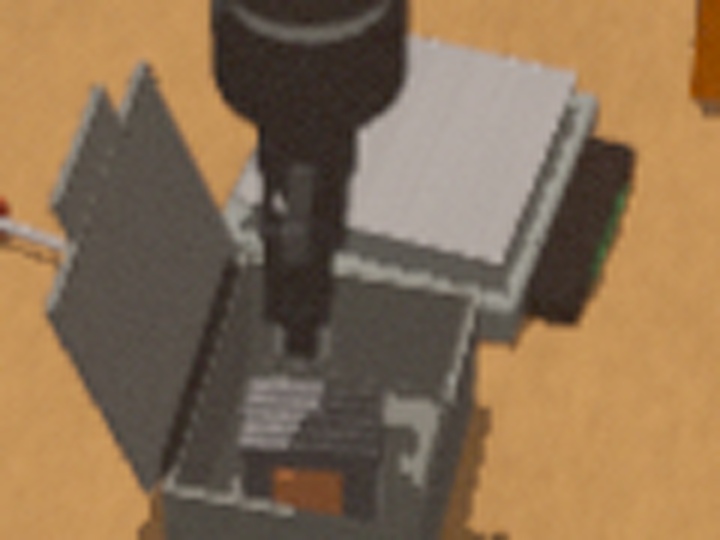

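The gripper is above the block and aligned with it, so I'll descend.

step_arm --pt "2.0 0 0 0 0 0 0.8" --pt "2.0 0 0 0 0 0 0.8" --pt "2.0 0 0 0 0 0 0.8" --pt "2.0 0 0 0 0 0 0.8" --pt "2.0 -0.1 0 0 0 0 0.8" --pt "2.0 0 0 0 0 0 0.8" --pt "0 0 0 0 0 0 0.8"

```text
t: 11.2
eef_pos: [581.8, -100.5, 21.6]
ee_rot: [-0.095, 1.565, 0.104]
contact_force: [0.7, -2.0, 0.8]
gripper_width: 0.796
```

step_arm --pt "0 0 0 0 0 0 0.6" --pt "0 0 0 0 0 0 0.5" --pt "0 0 0 0 0 0 0.3" --pt "0 0 0 0 0 0 0.3" --pt "0 0 0 0 0 0 0.3" --pt "0 0 0 0 0 0 0.3"

```text
t: 11.95
eef_pos: [582.0, -99.4, 21.3]
ee_rot: [-0.095, 1.567, 0.106]
contact_force: [-1.2, 0.3, 5.9]
gripper_width: 0.461
```

Gripped at 39 mm, which matches the 40 mm side. Now I'll lift.

step_arm --pt "-0.5 0 0 0 0 0 0.2" --pt "-1.5 0 0 0 0 0 0.2" --pt "-2.0 0 0 0 0 0 0.2" --pt "-2.0 0 0 0 0 0 0.2" --pt "-2.0 0 0 0 0 0 0.2" --pt "-2.0 0 0 0 0 0 0.2" --pt "-2.0 0 0 0 0 0 0.2" --pt "-2.0 0 0 0 0 0 0.2" --pt "-1.0 0 0 0 0 0 0.2" --pt "0 0 0 0 0 0 0.2"

```text
t: 13.2
eef_pos: [582.4, -100.8, 171.4]
ee_rot: [-0.095, 1.565, 0.106]
contact_force: [-0.8, -1.1, -4.5]
gripper_width: 0.463
```

```bash
python3 - <<'E'
from kin import *
s,M=show()
T=Rt(np.pi/2,.13,1)
plan(s["eef_pos"],M,[((579,-289.5,165),T,8)])
c=camera("side");crop(c,270,130,160,120,5,"s6.png")
E
```

```text
t 13.20 pos [ 582.4 -100.8  171.4] x [ 0.003  0.007 -1.   ] y [-0.128  0.992  0.006] F [-0.8 -1.1 -4.5] g 0.463 j [-0.18  0.4  -0.09  1.08  0.01 -0.3 ]
8 x [ 0.06 -2.33 -0.34] [-0.     0.    -0.001]
```

View pics/s6.png

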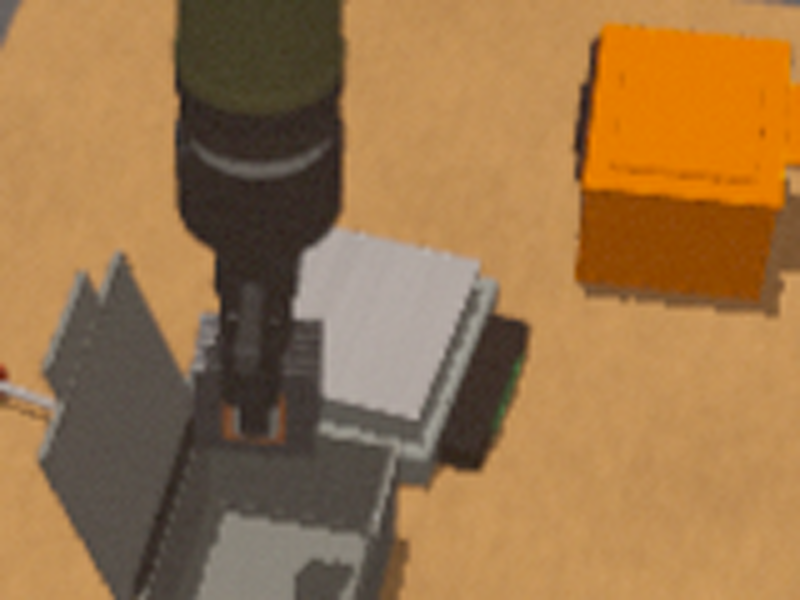

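The block is held upright (weight about 4.5 N). Next I'll carry it over the pan.

step_arm --pt "0 -1.2 -0.2 0 0 0 0.2" --pt "0.1 -2.7 -0.4 0 0 0 0.2" --pt "0.1 -2.7 -0.4 0 0 0 0.2" --pt "0.1 -2.7 -0.4 0 0 0 0.2" --pt "0.1 -2.7 -0.4 0 0 0 0.2" --pt "0.1 -2.7 -0.4 0 0 0 0.2" --pt "0.1 -2.7 -0.4 0 0 0 0.2" --pt "0 -1.2 -0.2 0 0 0 0.2" --pt "0 0 0 0 0 0 0.2"

```text
t: 14.38
eef_pos: [577.4, -289.3, 162.5]
ee_rot: [-0.093, 1.568, 0.106]
contact_force: [0.4, 0.5, -3.8]
gripper_width: 0.458
```

```bash
python3 - <<'E'
from kin import *
s,M=show()
T=Rt(np.pi/2,.13,1)
plan(s["eef_pos"],M,[((579,-289.5,75),T,6)])
c=camera("side");crop(c,290,110,160,120,5,"s7.png")
E
```

```text
t 14.38 pos [ 577.4 -289.3  162.5] x [ 0.     0.008 -1.   ] y [-0.126  0.992  0.008] F [ 0.4  0.5 -3.8] g 0.458 j [-0.47  0.5   0.06  1.13  0.01 -0.59]
1 x [ 1.46 -0.02  0.02] [-0.001  0.    -0.001]
1 x [ 1.46 -0.02  0.03] [-0.001  0.    -0.001]
1 x [ 1.46 -0.01  0.03] [-0.001  0.    -0.001]
1 x [ 1.46 -0.01  0.03] [-0.001  0.    -0.001]
1 x [ 1.46 -0.01  0.03] [-0.001  0.    -0.001]
1 x [ 1.46 -0.01  0.03] [-0.001  0.    -0.001]
```

View pics/s7.png

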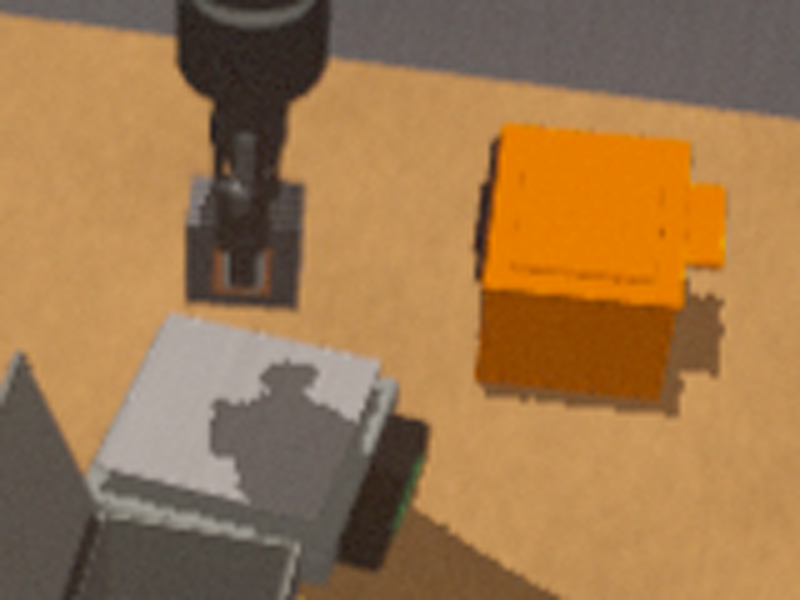

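Descend to just above the pan (TCP about 70; contact is expected near 62), then creep down.

step_arm --pt "1.0 0 0 0 0 0 0.2" --pt "1.8 0 0 0 0 0 0.2" --pt "1.8 0 0 0 0 0 0.2" --pt "1.8 0 0 0 0 0 0.2" --pt "1.3 0 0 0 0 0 0.2" --pt "0.8 0 0 0 0 0 0.2" --pt "0.4 0 0 0 0 0 0.2" --pt "0 0 0 0 0 0 0.2"

```text
t: 15.42
eef_pos: [578.1, -288.0, 74.4]
ee_rot: [-0.095, 1.567, 0.106]
contact_force: [-0.4, -0.6, -3.8]
gripper_width: 0.459
```

step_arm --pt "0.3 0 0 0 0 0 0.2" --pt "0.3 0 0 0 0 0 0.2" --pt "0.3 0 0 0 0 0 0.2" --pt "0 0 0 0 0 0 0.2"

```text
t: 15.92
eef_pos: [577.7, -287.9, 64.9]
ee_rot: [-0.095, 1.568, 0.106]
contact_force: [0.2, -0.1, -4.3]
gripper_width: 0.462
```

step_arm --pt "0.2 0 0 0 0 0 0.2" --pt "0.2 0 0 0 0 0 0.2" --pt "0 0 0 0 0 0 0.2" --pt "0 0 0 0 0 0 0.2"

```text
t: 16.42
eef_pos: [578.2, -288.1, 61.5]
ee_rot: [-0.095, 1.567, 0.106]
contact_force: [0.5, 0.0, -2.7]
gripper_width: 0.46
```

step_arm --pt "0.15 0 0 0 0 0 0.2" --pt "0.15 0 0 0 0 0 0.2" --pt "0.15 0 0 0 0 0 0.2" --pt "0 0 0 0 0 0 0.2" --pt "0 0 0 0 0 0 0.2"

```text
t: 17.05
eef_pos: [578.2, -288.1, 57.0]
ee_rot: [-0.095, 1.567, 0.106]
contact_force: [0.5, -0.3, -1.1]
gripper_width: 0.458
```

step_arm --pt "0.15 0 0 0 0 0 0.2" --pt "0.15 0 0 0 0 0 0.2" --pt "0 0 0 0 0 0 0.2" --pt "0 0 0 0 0 0 0.2"

```text
t: 17.55
eef_pos: [578.2, -288.1, 54.0]
ee_rot: [-0.095, 1.567, 0.106]
contact_force: [-0.4, -1.4, 0.8]
gripper_width: 0.462
```

The pan now carries the weight, so I'll release.

step_arm --pt "0 0 0 0 0 0 0.5" --pt "0 0 0 0 0 0 0.55" --pt "0 0 0 0 0 0 0.65" --pt "0 0 0 0 0 0 0.75" --pt "0 0 0 0 0 0 0.75"

```text
t: 18.18
eef_pos: [578.0, -287.9, 53.8]
ee_rot: [-0.095, 1.567, 0.106]
contact_force: [0.8, -0.2, -0.1]
gripper_width: 0.751
```

step_arm --pt "-0.5 0 0 0 0 0 0.75" --pt "-1 0 0 0 0 0 0.75" --pt "-2 0 0 0 0 0 0.75" --pt "-2 0 0 0 0 0 0.75" --pt "-2 0 0 0 0 0 0.75" --pt "-2 0 0 0 0 0 0.75" --pt "-2 0 0 0 0 0 0.75" --pt "-2 0 -2 0 0 0 0.75" --pt "0 0 -4 0 0 0 0.75" --pt "0 0 -4 0 0 0 0.75" --pt "0 0 -4 0 0 0 0.75" --pt "0 0 0 0 0 0 0.75"

```text
t: 19.68
eef_pos: [436.4, -306.6, 189.5]
ee_rot: [-0.093, 1.568, 0.104]
contact_force: [0.5, -0.3, -0.6]
gripper_width: 0.75
```

```bash
python3 - <<'E'
from kin import *
s,M=show()
c=camera("side");crop(c,290,130,160,120,5,"s8.png")
c=camera("top");crop(c,180,130,290,190,2.7,"t8.png")
E
```

```text
t 19.68 pos [ 436.4 -306.6  189.5] x [ 0.     0.007 -1.   ] y [-0.125  0.992  0.007] F [ 0.5 -0.3 -0.6] g 0.75 j [-0.62  0.3  -0.2   1.08  0.01 -0.74]
```

View pics/s8.png

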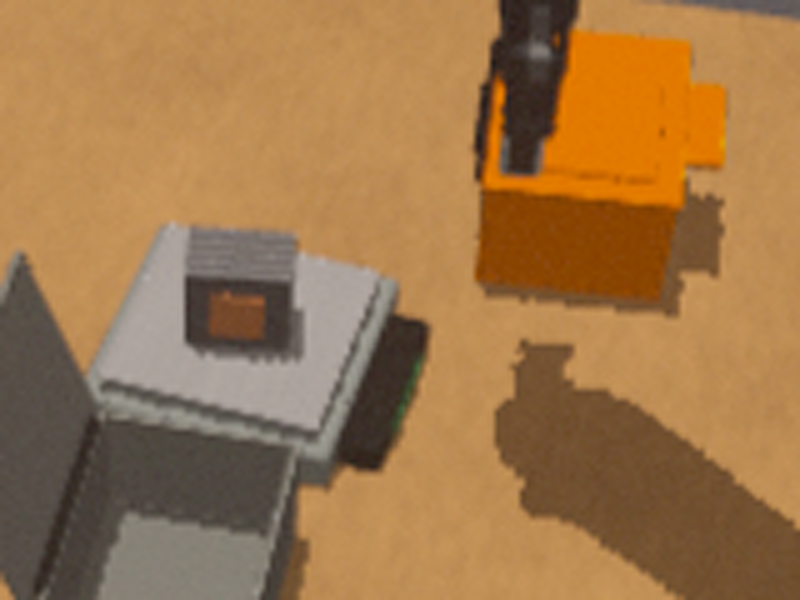

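View pics/t8.png

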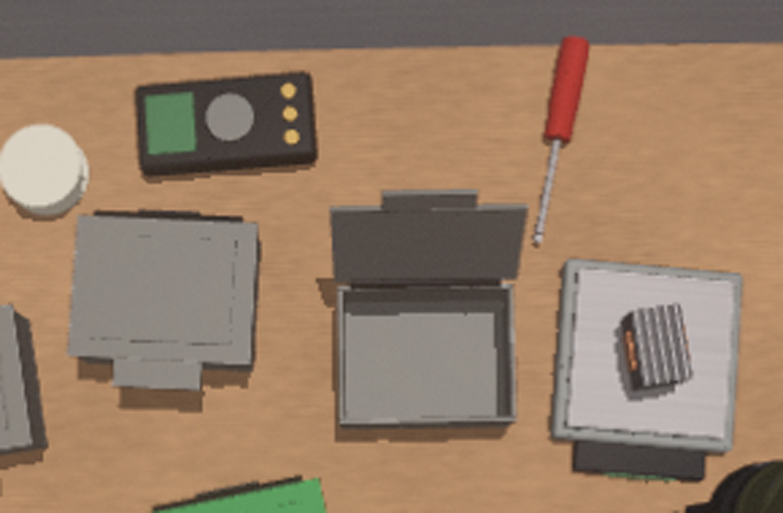

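The transformer stands upright near the middle of the pan (t8 655,345). The pan has sunk, the gripper is clear, and the bystanders look unmoved.

step_arm --pt "0 0 0 0 0 0 0.75" --pt "0 0 0 0 0 0 0.75" --pt "0 0 0 0 0 0 0.75" --pt "0 0 0 0 0 0 0.75"

```text
t: 20.27
eef_pos: [439.3, -306.6, 188.3]
ee_rot: [-0.095, 1.567, 0.106]
contact_force: [0.4, -0.2, -0.3]
gripper_width: 0.75
```

```bash
python3 -c "
from rig import job
print(job.sign_off())"
```

```text
the job is handed in; nothing more can be done
None
```

The transformer is standing by itself on the scale pan, and I handed the job in at about 20 s of the 72 s allowed. It was in the first tub I opened, the grey one next to the scale. I raised that lid with the shut fingers until it stayed open, gripped the transformer across its 40 mm side, and lowered it slowly onto the pan.

**Last checks:**
- **Placement:** the final pictures show it upright and near the middle of the pan.
- **Weight on the pan:** the measured force fell from about -4 N to 0 as the tool came down roughly 8 mm after touching the pan. That fits a 7–11 mm sink, but I could not read the pan joint directly.
- **Gripper:** it is open and clear, about 190 mm above the bench, with only noise on the force reading.
- **Bystanders:** the meter, spool and screwdriver look unmoved in the top view; I judged this by eye and did not measure it. The other tubs were left shut.

**One thing went differently than planned:** my first approach, with the tool tilted only 30° below horizontal, ran into the elbow's limit. I switched to a steeper 55° before touching anything.

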